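# Pack an order of backplates and put it in the pick-up rack

## Task

Slide the engraving machine's vise jaw fully open and take the finished backplate out from under its bridge without knocking the cutter. Put it in the order box together with all the other backplates lying on the counter, and set the lid on so that it sits seated and level. Then slide the closed box under the roof of the pick-up rack until it is fully home against the back, and leave the things standing around undisturbed.

Things in the scene. Friction and masses are not known exactly. Their poses are not given: they have to be found in the camera images.
- engraver: desktop engraving machine, fixed; grey base 300 x 260 x 45 mm. Origin on the counter; base x -130 to +170, y +-130, all z up from the counter; its front (operator side) is -x. A white bridge stands over the vise: uprights at y +-115, x 10 to 100; beam x 15 to 95, z 120 to 205
- spindle: engraving spindle, a 48 mm aluminium cylinder hanging from the bridge, z 118 to 268 (black cap to 288), with a pointed cutter below it, tip at z 95, 15 mm above the clamped backplate. Origin on the counter below it, 22 mm along the engraver's +x from its origin. It must not be knocked
- jaw (a joint): travel of the moving vise jaw in m: 0 closed on the backplate, 0.030 fully open; the jaw moves to the engraver's -y. It slides stiffly (about 5 N) and stays where it is left
- jaw_post (a point): top centre of the moving jaw's upright steel grip post (16 mm diameter, free over its upper 55 mm), at x -80, y -85, z 119 of the engraver when closed; moves with the jaw
- vise_seat (a point): point of the vise bed under the centre of the clamped backplate, at x -30, z 70 of the engraver; axes as the engraver. The bed is a rail 28 mm wide, from engraver x -95 to +60, top z 70. Jaws at engraver x -30 to +50, tops at z 86: fixed jaw face at y +21, moving jaw face at y -21 when closed
- plate0: brass door-handle backplate, flat, 130 x 42 x 10 mm (x, y, z), 0.13 kg, with black spindle hole and keyhole; origin at the centre of its underside, x along its length; the finished one: starts in the vise on the bed, length along the engraver's x, sticking out 65 mm in front of the jaws, rear end under the spindle
- plate1: brass door-handle backplate, flat, 130 x 42 x 10 mm (x, y, z), 0.13 kg, with black spindle hole and keyhole; origin at the centre of its underside, x along its length; lies loose on the counter at the right, or is absent
- plate2: brass door-handle backplate, flat, 130 x 42 x 10 mm (x, y, z), 0.13 kg, with black spindle hole and keyhole; origin at the centre of its underside, x along its length; lies loose on the counter at the right, or is absent
- plate3: brass door-handle backplate, flat, 130 x 42 x 10 mm (x, y, z), 0.13 kg, with black spindle hole and keyhole; origin at the centre of its underside, x along its length; lies loose on the counter at the right, or is absent
- plate4: brass door-handle backplate, flat, 130 x 42 x 10 mm (x, y, z), 0.13 kg, with black spindle hole and keyhole; origin at the centre of its underside, x along its length; lies loose on the counter at the right, or is absent
- box: order box, open grey plastic box, loose, 124 x 168 x 56 mm (x, y, z) outside, walls and floor 4 mm, 0.3 kg; origin at the centre of its underside. A pull fin stands out from the middle of its front (-x) face: 12 mm thick (y), x -92 to -62, z 10 to 50. It starts in front of the rack
- lid: loose grey lid of the box, 0.13 kg; origin at the centre of its underside. Below, a locating lip 109 x 153 mm, z 0 to 6 (3.5 mm play each side in the box); then the plate 124 x 168 mm, z 6 to 11; on top a black grip bar 14 mm thick (x), 60 long (y), z 11 to 33. Seated, its origin is 50 mm above the box's; either way round will do
- rack: plywood pick-up rack, fixed, one low bay open to its -x. Origin on the counter; a box pushed fully home against the back board (face at x +68) has its origin at x +6, y 0, same axes. Side walls 184 mm apart from x -78, flared from x -98; 70 mm high as far as x -22. Roof from x -22 to +68, underside z 96; walls and parcels up to z 145
- oil_can: bystander: oil can 52 mm across, 140 mm high, standing beyond the work
- padlock: bystander: brass padlock, about 90 x 44 x 22 mm, lying flat beyond the work
- screwdriver: bystander: screwdriver 190 mm long lying in front of the engraver
There are look-alikes about, which are no part of the job. Leave any white look-alike of the plate3 alone. Leave any green look-alike of the plate0 alone.

How it is judged:
By the outcome, as a careful person would: the job done as asked, in the order asked, and still so for the second after the job is handed in, with the robot touching nothing.
Of plate1, plate2, plate3, plate4 only 2 to 3 are there at a start; the rules pass over those that are not, and their reading is None.
At some moment in a run one of plate1, plate2, plate3, plate4, lid may be knocked a few centimetres aside while the robot is not near it.
Once in a run the grip may slacken for a moment while it holds something.
It also fails if it takes over 208 s, if anything falls off the work surface, if the arm or the gripper's body presses on something with over 40 N, if the wrist force passes 120 N, or if a joint passes its speed limit or range.

## Robot

A 6-joint arm with a two-finger parallel gripper is mounted at the origin on the work surface. World frame = base frame: x ahead of the robot, y to its left, z up, the work surface at z = 0. Lengths are in m, angles in rad, forces in N, time in s.
With the tool pointing down it reaches from about 0.35 to 0.85 m from the base axis. Payload 8.1 kg.
Tool frame: the origin (TCP) lies between the finger pads; the fingertips stand 25 mm ahead of it and the grasp point (between the pads) lies 6 mm ahead of it; z points along the fingers, y is the line along which they close (so a half turn about z gives the same grasp; the last joint's range is limited). The gripper opens to 93 mm and grips with 3 to 60 N. Pads are 15 mm wide; open, the fingers measure 128 mm over their backs; the gripper's body (75 mm by 188 mm) begins 65 mm behind the grasp point.
Start: joints at [1.246, 0.13, 1.488, -0, 1.523, -0.085], TCP at [0.142, 0.583, 0.244] pointing down, gripper open.
Joint ranges: [-2.96, 2.96], [-0.89, 2.26], [0.02, 2.5], [-1.34, 4.48], [0, 2.73], [-2.66, 2.66]. Speed limits (rad/s): [2.39, 2.39, 2.79, 3.14, 3.14, 3.14].

## Interface

Orientations are given as a rotation vector (axis times angle).
In Python, from plant import robot gives the robot as it stands.
- The arm moves only by the tool arm_command, never from a script. Its argument "increments" is text: rows parted by semicolons, each of 5 numbers parted by spaces: the closure, from 0 (fully open) to 1 (shut), then the shift along the tool's x, y, z in mm, then the turn about the tool's z in rad. A call has 1 to 5 rows; each row is the pose to reach, as a shift and turn from the pose commanded when the call began, along the tool's axes at that moment; what a row does not reach only later rows make up. A row lasts 1/10 s, in which the tool goes at most 50 mm and 8.59 degrees, less where a joint would pass 70% of its speed; a pose out of reach is approached as far as the arm can. A call with a gripper value outside its range is refused whole. The fingers move at their own pace and stop on an object; "grip_force" is the grip in N (left out, the last holds). Time passes only in rows, so rows that repeat a pose let the fingers close. It gives the time, the measured TCP pose, the force, the opening and the grip force at its end, in the units of the state.
- robot.read_state(): the state, without advancing time (a new reading comes with each control period).
- robot.read_camera(name): name is "scene" or "top"; returns the picture (400x640x3 uint8, blue, green, red); there is no depth.
- robot.camera_model(name): a dict with "fx", "fy", "cx", "cy" (pixels), "eye" and "rotation" of the camera in the world. Camera axes: x right, y down, z forward; pixel columns grow to the right and rows downward; lengths in m; the calibration is good to about 2 mm. A picture is of the moment at which its call begins. camera_model takes no time and is no camera call.
- robot.close_job(): hands the job in; it is judged then, once.
The state is a dict: "t": time; "q": joint angles; "dq": joint speeds; "joint_torque": joint torques, N m; "tool_pos": TCP position; "orientation": TCP orientation; "force": force on the tool from outside, world axes, zero at the start; "wrist_torque": the same for the moment, N m; "opening": finger opening in m; "gripper_force": force on a finger pad.
Only numpy, scipy, OpenCV 4.12 (cv2) and the standard library are available. Lean on these libraries where they do the work, as an engineer would, in place of code of your own. Each camera call takes 0.05 s, during which the arm holds its last target. There are 200 camera calls.

## Working session

There is one attempt and no reset: what is moved stays moved. The work goes in short steps, Python scripts to look and compute and a tool call to move; the robot and the scene stay as the last step left them, time stands still between calls to the robot, and variables do not carry over. Pictures are saved under pics/ and viewed, at most 14 in all, crops included, and the job is handed in when it is done.

Besides the shell and the picture viewer there is one more tool, called after "Call:" as name(argument=value, ...) on one line, values as JSON. arm_command: Moves the arm, as the interface text tells. Its arguments: {"type":"object","properties":{"increments":{"type":"string"},"grip_force":{"type":"number"}},"required":["increments"]}

```bash
ls; mkdir -p pics
python3 - <<'E'
from plant import robot
import cv2,json
for n in("scene","top"):
    cv2.imwrite(f"pics/{n}0.png",robot.read_camera(n)); print(n,robot.camera_model(n))
print(robot.read_state())
E
```

```text
pics
scene {'fx': 504.4167775527326, 'fy': 504.4167775527326, 'cx': 321.01693469661717, 'cy': 187.89640116991765, 'eye': array([ 0.35309469, -0.63721454,  1.27962262]), 'rotation': array([-2.59654317,  0.44597574, -0.11784478])}
top {'fx': 438.54689433532525, 'fy': 438.54689433532525, 'cx': 314.8062007877522, 'cy': 196.1670262705621, 'eye': array([ 0.35879394, -0.04064906,  1.21052938]), 'rotation': array([-2.10407929,  2.14406268, -0.18108095])}
{'t': 0.1, 'q': array([ 1.24560920e+00,  1.31129308e-01,  1.48918200e+00, -1.11862073e-05,
        1.52299191e+00, -8.53902605e-02]), 'dq': array([ 2.30867761e-03, -7.59228197e-06, -3.96459931e-03,  4.41222063e-04,
       -1.27966972e-04, -1.08055939e-03]), 'joint_torque': array([ 9.46767723e-04, -5.61332595e+01, -4.93098092e+01,  7.70284468e-02,
        2.88082362e-02, -1.59574472e-05]), 'tool_pos': array([0.1423261 , 0.58238208, 0.24265984]), 'orientation': array([-3.75728815e-01, -3.11870217e+00,  2.63382429e-03]), 'force': array([ 0.00795029, -0.22626514, -0.17941757]), 'wrist_torque': array([-0.02029807,  0.03916911,  0.02883934]), 'gripper_force': 0.0, 'opening': 0.09285553493930987}
```

View pics/scene0.png

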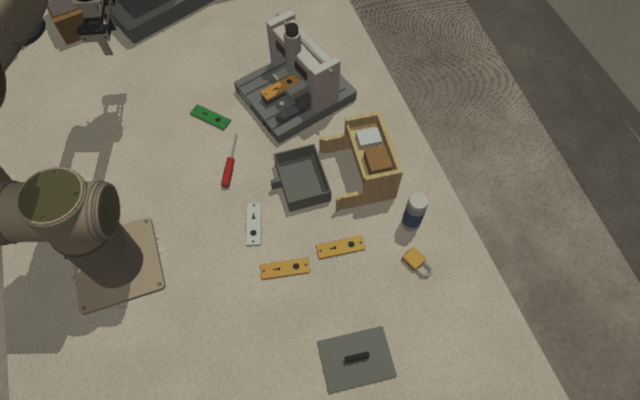

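View pics/top0.png

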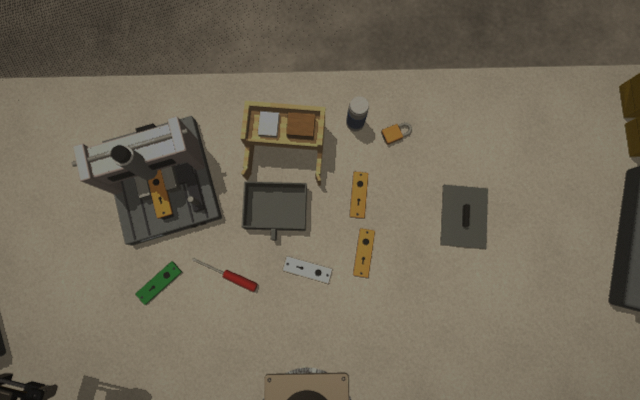

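Scene view shows the engraver at about (295,80), box at (302,178), rack at (370,160), two brass plates at (285,268) and (341,247), and the lid at (356,358). In the top view these are the engraver at (165,180), box (275,207), rack (285,140), plates (359,195) and (364,252), and lid (465,216). The white and green look-alikes are at (308,270) and (159,283).

```bash
cat > h.py <<'E'
from plant import robot
import cv2,numpy as np
from scipy.spatial.transform import Rotation as R
CM={n:robot.camera_model(n) for n in("scene","top")}
def w(n,uv,z):
    m=CM[n];uv=np.atleast_2d(np.array(uv,float))
    d=np.c_[(uv[:,0]-m["cx"])/m["fx"],(uv[:,1]-m["cy"])/m["fy"],np.ones(len(uv))]
    d=d@R.from_rotvec(m["rotation"]).as_matrix().T
    return (m["eye"]+d*((z-m["eye"][2])/d[:,2])[:,None])
def pix(n,p):
    m=CM[n];c=(np.atleast_2d(p)-m["eye"])@R.from_rotvec(m["rotation"]).as_matrix()
    return np.c_[m["fx"]*c[:,0]/c[:,2]+m["cx"],m["fy"]*c[:,1]/c[:,2]+m["cy"]]
def brass(im):
    h=cv2.cvtColor(im,cv2.COLOR_BGR2HSV)
    m=cv2.inRange(h,(10,130,120),(28,255,255))
    return cv2.morphologyEx(m,cv2.MORPH_CLOSE,np.ones((5,5)))
def rects(n,mask,z,amin):
    out=[]
    for c in cv2.findContours(mask,cv2.RETR_EXTERNAL,cv2.CHAIN_APPROX_NONE)[0]:
        if cv2.contourArea(c)<amin: continue
        p=w(n,c[:,0],z)[:,:2].astype(np.float32)*1000
        (cx,cy),(a,b),_=cv2.minAreaRect(p)
        box=cv2.boxPoints(cv2.minAreaRect(p)); e=[box[1]-box[0],box[2]-box[1]]
        l=max(e,key=np.linalg.norm); yaw=np.degrees(np.arctan2(l[1],l[0]))%180
        out.append((round(cx),round(cy),round(max(a,b)),round(min(a,b)),round(yaw,1),c[:,0].mean(0).round()))
    return out
def tool():
    s=robot.read_state();M=R.from_rotvec(s["orientation"]).as_matrix();return s,M
def go(p,yaw=None):
    """print tool increments to bring TCP to p (m), closing axis (tool y) at yaw deg"""
    s,M=tool();d=M.T@(np.array(p)-s["tool_pos"])*1000
    t=0
    if yaw is not None:
        c=np.degrees(np.arctan2(M[1,1],M[0,1])); t=-((yaw-c+90)%180-90)
    print("t",round(s["t"],2),"inc",d.round(1),"turn deg",round(t,1),"rad",round(np.radians(t),3),"q6",round(s["q"][5],2))
E
python3 - <<'E'
from h import *
for n in("scene","top"):
    im=cv2.imread(f"pics/{n}0.png"); 
    for z in(.01,.08): print(n,z,*rects(n,brass(im),z,150),sep="\n ")
im=cv2.imread("pics/top0.png")
a=cv2.resize(im[85:255,70:340],None,fx=2.9,fy=2.9,interpolation=cv2.INTER_CUBIC);cv2.imwrite("pics/c1.png",a)
im=cv2.imread("pics/scene0.png")
a=cv2.resize(im[5:215,220:420],None,fx=2.8,fy=2.8,interpolation=cv2.INTER_CUBIC);cv2.imwrite("pics/c2.png",a)
E
```

```text
scene
 0.01
 (419, -163, 127, 40, np.float32(169.2), array([284., 268.]))
 (755, -250, 48, 41, np.float32(111.2), array([414., 258.]))
 (580, -154, 127, 40, np.float32(172.5), array([340., 247.]))
 (592, 440, 129, 41, np.float32(19.5), array([281.,  85.]))
scene
 0.08
 (415, -189, 120, 38, np.float32(169.2), array([284., 268.]))
 (733, -271, 46, 39, np.float32(111.2), array([414., 258.]))
 (567, -181, 120, 38, np.float32(172.5), array([340., 247.]))
 (579, 380, 122, 39, np.float32(19.5), array([281.,  85.]))
top
 0.01
 (418, -162, 128, 40, np.float32(169.5), array([364., 253.]))
 (564, 397, 71, 40, np.float32(16.0), array([160., 205.]))
 (579, -154, 127, 40, np.float32(173.2), array([358., 194.]))
 (755, -256, 47, 40, np.float32(111.3), array([392., 133.]))
top
 0.08
 (415, -155, 120, 38, np.float32(169.5), array([364., 253.]))
 (552, 371, 67, 38, np.float32(16.0), array([160., 205.]))
 (566, -148, 120, 38, np.float32(173.2), array([358., 194.]))
 (732, -243, 44, 38, np.float32(111.3), array([392., 133.]))
```

View pics/c1.png

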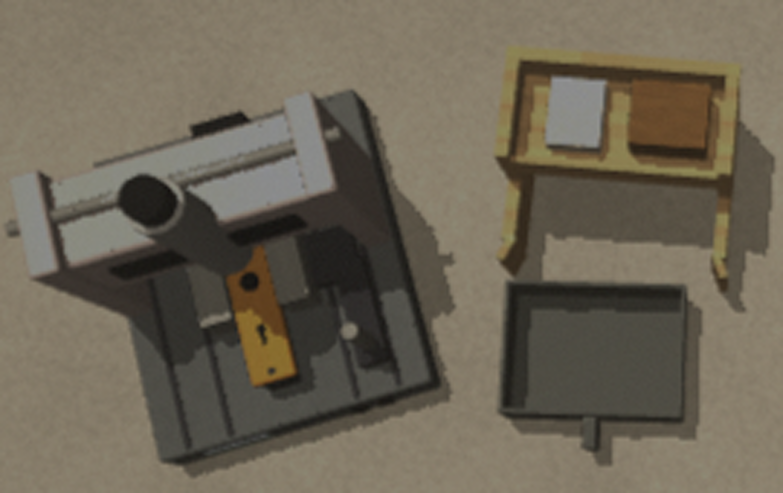

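View pics/c2.png

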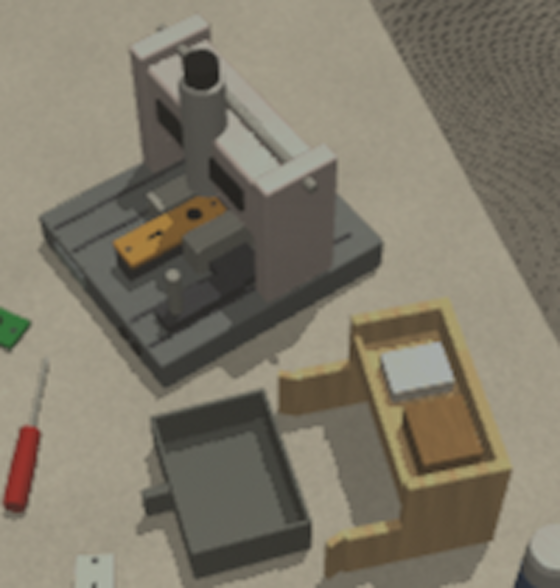

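c1 shows the base corners at (162,458), (437,382) and (358,92), and the jaw post top at (349,330). The box rim is at (502,412)-(686,286) and the rack roof outline at (512,48)-(731,180). c2 shows the post top at (174,273).

Run:
```python
from h import *
f=lambda *p:[(70+x/2.9,85+y/2.9) for x,y in p]
g=lambda *p:[(220+x/2.8,5+y/2.8) for x,y in p]
q=lambda a:(a[:,:2]*1000).round().tolist()
b=w("top",f((162,458),(437,382),(358,92)),.045);print("base",q(b),np.degrees(np.arctan2(*(b[2]-b[1])[[1,0]])))
b=w("scene",g((42,228),(165,372),(382,243)),.045);print("base(front+y,front-y,back-y) scene",q(b))
print("post",q(w("top",f((349,330)),.119)),q(w("scene",g((174,273)),.119)))
b=w("top",f((502,412),(685,418),(686,286),(507,283)),.056);print("box FL FR BR BL",q(b),q(b.mean(0)[None]))
b=w("scene",g((200,577),(310,530),(263,393),(152,420)),.056);print("box scene",q(b),q(b.mean(0)[None]))
print("rack top",q(w("top",f((512,48),(740,66),(731,180),(498,160)),.145)))
print("rack scene top BL BR FR FL",q(w("scene",g((445,302),(509,467),(405,490),(352,318)),.145)))
im=cv2.imread("pics/top0.png")
sub=im[160:270,410:520];gm=np.zeros(im.shape[:2],np.uint8);gm[160:270,410:520]=(cv2.cvtColor(sub,cv2.COLOR_BGR2GRAY)<85)*255
print("lid top",rects("top",gm,.011,500))
im=cv2.imread("pics/scene0.png");gm=np.zeros(im.shape[:2],np.uint8);gm[310:400,300:410]=(cv2.cvtColor(im[310:400,300:410],cv2.COLOR_BGR2GRAY)<85)*255
print("lid scene",rects("scene",gm,.011,500))
```

```text
base [[453.0, 472.0], [518.0, 221.0], [802.0, 303.0]] 16.144584087927356
base(front+y,front-y,back-y) scene [[452.0, 455.0], [525.0, 219.0], [806.0, 306.0]]
post [[555.0, 282.0]] [[560.0, 285.0]]
box FL FR BR BL [[488.0, 158.0], [479.0, -8.0], [602.0, -11.0], [608.0, 155.0]] [[544.0, 73.0]]
box scene [[484.0, -30.0], [602.0, -17.0], [612.0, 152.0], [493.0, 159.0]] [[548.0, 66.0]]
rack top [[802.0, 138.0], [781.0, -64.0], [676.0, -54.0], [699.0, 149.0]]
rack scene top BL BR FR FL [[802.0, 138.0], [783.0, -61.0], [682.0, -52.0], [706.0, 150.0]]
lid top [(511, -441, 169, 124, np.float32(174.0), array([464., 216.]))]
lid scene []
```

```bash
cat >> h.py <<'E'
EO=np.array([.610,.388]);EY=16.3
def eng(x,y,z):
    c=R.from_euler("z",EY,degrees=True).apply([x/1000,y/1000,0]);return [EO[0]+c[0],EO[1]+c[1],z]
E
python3 - <<'E'
from h import *
go(eng(-80,-85,.2),EY+90); go([.5575,.2835,.2])
E
```

```text
t 0.1 inc [-473.8 -191.3   42.9] turn deg -30.0 rad -0.524 q6 -0.09
t 0.1 inc [-474.3 -191.7   42.9] turn deg 0 rad 0.0 q6 -0.09
```

Call:
arm_command(increments="0.4 -40 -20 0 -0.13;0.4 -80 -38 0 -0.26;0.4 -125 -55 0 -0.39;0.4 -170 -72 0 -0.524;0.4 -215 -90 0 -0.524", grip_force=30)

```text
t: 0.6
tool_pos: [0.331, 0.443, 0.2433]
orientation: [0.453, -3.108, 0.001]
force: [0.6, 0.4, 0.3]
opening: 0.0582
gripper_force: 0.0
```

Run:
```python
from h import *
go(eng(-80,-85,.2),EY+90); print(tool()[0]["opening"])
```

```text
t 0.6 inc [-171.3 -216.9   43.2] turn deg 0.3 rad 0.005 q6 -1.02
0.05824804567859428
```

Call:
arm_command(increments="0.46 -29 -36 0 0.005;0.46 -58 -72 0 0.005;0.46 -87 -108 0 0.005;0.46 -116 -144 0 0.005;0.46 -145 -180 0 0.005")

```text
t: 1.1
tool_pos: [0.5208, 0.3107, 0.2432]
orientation: [0.437, -3.11, 0.0]
force: [0.8, 0.2, -0.4]
opening: 0.05
gripper_force: 0.0
```

Call:
arm_command(increments="0.46 -15 -22 0 0;0.46 -26 -37 20 0;0.46 -26 -37 43 0;0.46 -26 -37 43 0")

```text
t: 1.5
tool_pos: [0.553, 0.2822, 0.196]
orientation: [0.434, -3.104, 0.003]
force: [-0.7, 0.1, -0.1]
opening: 0.0503
gripper_force: 0.0
```

Run:
```python
from h import *
go(eng(-80,-85,.110),EY+90); print(tool()[0]["opening"])
im=robot.read_camera("scene");cv2.imwrite("pics/p1.png",cv2.resize(im[0:200,180:420],None,fx=3,fy=3))
```

```text
t 1.5 inc [-5.   0.6 85.9] turn deg -0.4 rad -0.007 q6 -1.46
0.05033402078746845
```

View pics/p1.png

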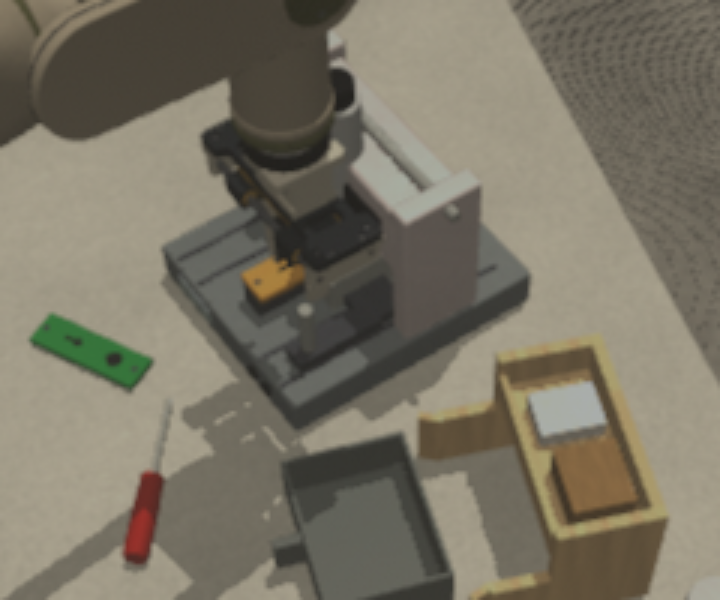

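The gripper hovers over the post, which is at about (305,312) in the crop, with the fingers clear of the plate and bridge. Next I descend and grip the post.

Call:
arm_command(increments="0.46 -5 0 30 0;0.46 -5 0 60 0;0.46 -5 0 84 0;0.9 -5 0 84 0;0.9 -5 0 84 0")

```text
t: 2.05
tool_pos: [0.5596, 0.2858, 0.118]
orientation: [-0.438, 3.11, 0.0]
force: [-0.6, 0.1, 0.0]
opening: 0.0381
gripper_force: 0.0
```

Call:
arm_command(increments="0.9 0 0 0 0;0.9 0 0 0 0;0.9 0 0 0 0")

```text
t: 2.35
tool_pos: [0.5605, 0.2857, 0.1184]
orientation: [-0.437, 3.108, 0.001]
force: [0.7, -0.1, 8.8]
opening: 0.0154
gripper_force: 30.1
```

Call:
arm_command(increments="0.9 0 -6 0 0;0.9 0 -12 0 0;0.9 0 -18 0 0;0.9 0 -24 0 0;0.9 0 -28 0 0")

```text
t: 2.85
tool_pos: [0.568, 0.2593, 0.1184]
orientation: [-0.437, 3.109, 0.004]
force: [-1.9, 4.7, 5.7]
opening: 0.0156
gripper_force: 30.0
```

Call:
arm_command(increments="0.9 0 -2 0 0;0.9 0 -3 0 0;0.9 0 -4 0 0;0.9 0 -4 0 0")

```text
t: 3.25
tool_pos: [0.5688, 0.2568, 0.1184]
orientation: [-0.438, 3.109, 0.006]
force: [-2.4, 9.4, 5.4]
opening: 0.015
gripper_force: 30.0
```

Call:
arm_command(increments="0.9 0 -2 0 0;0.9 0 -2 0 0;0.9 0 -2 0 0")

```text
t: 3.55
tool_pos: [0.5688, 0.2567, 0.1184]
orientation: [-0.439, 3.109, 0.01]
force: [-4.2, 16.8, 4.4]
opening: 0.0157
gripper_force: 30.0
```

Call:
arm_command(increments="0.9 0 2 0 0;0.3 0 2 0 0;0.3 0 2 0 0;0.3 0 2 0 0;0.3 0 2 -40 0")

```text
t: 4.05
tool_pos: [0.5644, 0.2524, 0.15]
orientation: [0.435, -3.099, 0.004]
force: [0.1, 0.6, -1.0]
opening: 0.0427
gripper_force: 0.0
```

Run:
```python
from h import *
print(tool()[0]["opening"],tool()[0]["tool_pos"],tool()[0]["force"]); go(eng(-70,0,.16),EY+90)
```

```text
0.042704822510626815 [0.56440913 0.25242496 0.14998371] [ 0.08083453  0.57857526 -0.9769433 ]
t 4.05 inc [-11.  117.4 -10.3] turn deg -0.3 rad -0.006 q6 -1.51
```

Call:
arm_command(increments="0.2 0 0 -20 0;0.1 -5 20 -30 0;0 -10 60 -30 0;0 -11 100 -30 0;0 -11 118 -30 0")

```text
t: 4.55
tool_pos: [0.5455, 0.3732, 0.1865]
orientation: [0.439, -3.11, -0.001]
force: [0.6, -1.1, -0.9]
opening: 0.0826
gripper_force: 0.0
```

Run:
```python
from h import *
im=robot.read_camera("top");im2=robot.read_camera("scene")
print(rects("top",brass(im),.08,100));print(rects("scene",brass(im2),.08,100))
cv2.imwrite("pics/p2.png",np.hstack([cv2.resize(im[100:260,70:230],None,fx=2.5,fy=2.5),cv2.resize(im2[10:170,220:380],None,fx=2.5,fy=2.5)]))
go(eng(-70,0,.09),EY+90);
```

```text
[(414, -155, 121, 38, np.float32(169.5), array([364., 253.])), (539, 367, 39, 39, np.float32(15.2), array([162., 208.])), (566, -148, 120, 38, np.float32(173.2), array([359., 194.])), (731, -243, 44, 39, np.float32(112.9), array([392., 133.]))]
[(415, -189, 120, 37, np.float32(169.5), array([284., 268.])), (733, -271, 46, 39, np.float32(111.2), array([414., 258.])), (567, -182, 120, 37, np.float32(172.7), array([340., 247.])), (581, 380, 125, 40, np.float32(17.3), array([282.,  86.]))]
t 4.65 inc [ 3.6 -3.5 96.1] turn deg -0.1 rad -0.003 q6 -1.33
```

View pics/p2.png

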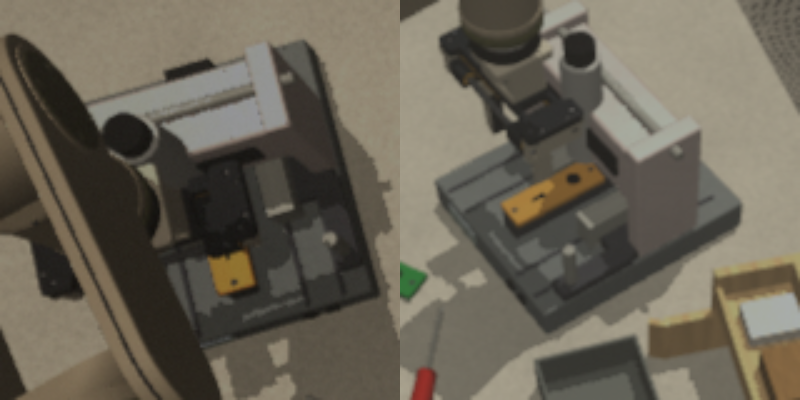

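The jaw is open and the plate lies free on the bed at about (230,272) in the left crop, with the fingers over its front part.

Call:
arm_command(increments="0 8 -3 30 0;0 8 -3 60 0;0 8 -3 90 0;0 8 -3 95 0;0 8 -3 95 0")

```text
t: 5.15
tool_pos: [0.5391, 0.3642, 0.0904]
orientation: [0.435, -3.108, 0.002]
force: [0.4, 0.2, 1.5]
opening: 0.093
gripper_force: 0.0
```

Call:
arm_command(increments="0.7 0 0 0 0;0.7 0 0 0 0;0.7 0 0 0 0;0.7 0 0 0 0;0.7 0 0 0 0", grip_force=40)

```text
t: 5.65
tool_pos: [0.5398, 0.366, 0.0922]
orientation: [-0.437, 3.11, 0.0]
force: [-0.3, 0.3, -0.2]
opening: 0.0576
gripper_force: 0.0
```

Call:
arm_command(increments="0.7 0 0 0 0;0.7 0 0 0 0;0.7 0 0 0 0;0.7 0 0 0 0;0.7 0 0 0 0")

```text
t: 6.15
tool_pos: [0.5396, 0.366, 0.0917]
orientation: [0.437, -3.111, -0.0]
force: [-0.5, 0.4, 1.3]
opening: 0.0417
gripper_force: 39.9
```

Call:
arm_command(increments="0.7 0 0 -2 0;0.7 6 0 -2 0;0.7 18 0 -2 0;0.7 32 0 -2 0;0.7 48 0 -2 0")

```text
t: 6.65
tool_pos: [0.4927, 0.3521, 0.0933]
orientation: [0.437, -3.111, 0.0]
force: [-0.2, -0.3, -1.1]
opening: 0.0413
gripper_force: 39.9
```

Call:
arm_command(increments="0.7 20 0 0 0;0.7 45 0 0 0;0.7 60 0 -10 0;0.7 65 0 -50 0;0.7 65 0 -95 0")

```text
t: 7.15
tool_pos: [0.4282, 0.3333, 0.1873]
orientation: [0.437, -3.106, 0.004]
force: [1.1, 0.8, -0.9]
opening: 0.0415
gripper_force: 39.9
```

Run:
```python
from h import *
im=robot.read_camera("top");im2=robot.read_camera("scene")
print(rects("top",brass(im),.01,100));print(rects("scene",brass(im2),.01,100))
for n,i in(("top",im),("scene",im2)): cv2.imwrite(f"pics/p3{n}.png",i)
b=(.545,.071,.2); go(b,90-2.5); go(b,-2.5)
cv2.imwrite("pics/p3.png",np.vstack([im[60:330,50:520],im2[0:270,170:640]]))
```

```text
[(418, -162, 128, 40, np.float32(169.5), array([364., 253.])), (531, 420, 58, 46, np.float32(16.6), array([152., 215.])), (579, -154, 128, 40, np.float32(173.2), array([359., 194.])), (754, -256, 47, 42, np.float32(112.9), array([392., 133.]))]
[(419, -163, 127, 40, np.float32(169.5), array([284., 268.])), (755, -250, 48, 41, np.float32(111.2), array([414., 258.])), (580, -155, 127, 40, np.float32(172.9), array([340., 247.]))]
t 7.25 inc [ -33.7 -286.    -4.3] turn deg 18.5 rad 0.323 q6 -1.28
t 7.25 inc [ -33.7 -286.    -4.3] turn deg -71.5 rad -1.248 q6 -1.28
```

View pics/p3.png

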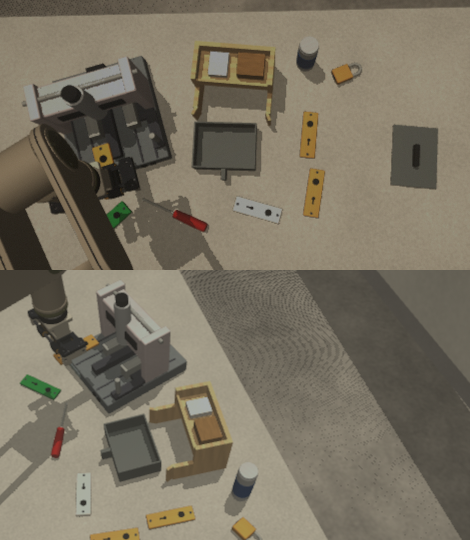

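Plate0 is clear of the engraver, held by its front end at about (103,155) in the top crop. Next I swing it over the box.

Call:
arm_command(increments="0.7 0 -15 -10 0.145;0.7 0 -35 -20 0.29;0.7 0 -60 -20 0.435;0.7 0 -85 -20 0.58;0.7 0 -110 -20 0.725")

```text
t: 7.75
tool_pos: [0.461, 0.2279, 0.208]
orientation: [-0.703, -3.062, 0.001]
force: [-0.0, 1.1, -1.2]
opening: 0.0413
gripper_force: 39.9
```

Call:
arm_command(increments="0.7 0 0 0 0.145;0.7 0 0 0 0.29;0.7 0 0 0 0.435;0.7 0 0 0 0.58;0.7 0 0 0 0.725")

```text
t: 8.25
tool_pos: [0.4608, 0.2287, 0.2078]
orientation: [-1.744, -2.613, 0.001]
force: [0.0, 0.5, -1.6]
opening: 0.0414
gripper_force: 39.9
```

Run:
```python
from h import *
go((.547,.115,.21),-2.5);print(tool()[0]["opening"])
```

```text
t 8.25 inc [-138.1   36.    -2.2] turn deg 25.1 rad 0.437 q6 -0.03
0.04143147163064128
```

Call:
arm_command(increments="0.7 -35 9 0 0.145;0.7 -75 20 0 0.29;0.7 -115 30 0 0.437;0.7 -138 36 0 0.437;0.7 -138 36 20 0.437")

```text
t: 8.75
tool_pos: [0.5513, 0.1131, 0.1907]
orientation: [2.263, 2.173, 0.006]
force: [-1.2, 0.1, -0.1]
opening: 0.0414
gripper_force: 39.9
```

Run:
```python
from h import *
im=robot.read_camera("top");im2=robot.read_camera("scene")
cv2.imwrite("pics/p4.png",np.hstack([cv2.resize(im[130:270,200:360],None,fx=2.4,fy=2.4),cv2.resize(im2[70:210,240:400],None,fx=2.4,fy=2.4)]))
go((.547,.115,.03),-2.5);print(tool()[0]["opening"])
```

```text
t 8.85 inc [  0.3   1.3 155.2] turn deg 0.3 rad 0.005 q6 0.15
0.04127612574319328
```

View pics/p4.png

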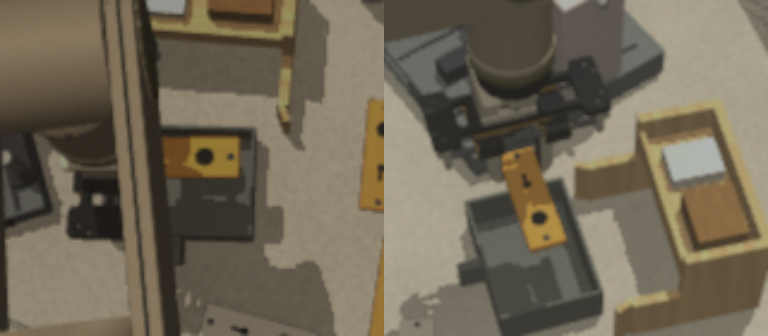

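Plate0 is above the box and aligned with it. Now I lower it.

Call:
arm_command(increments="0.7 0 1 40 0;0.7 0 1 80 0;0.7 0 1 115 0;0.7 0 1 140 0;0.7 0 1 148 0")

```text
t: 9.35
tool_pos: [0.546, 0.1161, 0.0373]
orientation: [-2.258, -2.178, 0.008]
force: [-0.5, -0.1, -0.7]
opening: 0.0415
gripper_force: 39.9
```

Call:
arm_command(increments="0.7 0 0 3 0;0.7 0 0 5 0;0.35 0 0 5 0;0.35 0 0 5 0;0.35 0 0 5 0")

```text
t: 9.85
tool_pos: [0.5502, 0.1159, 0.0369]
orientation: [2.261, 2.179, 0.003]
force: [0.2, -0.3, -0.5]
opening: 0.0589
gripper_force: 0.0
```

Call:
arm_command(increments="0.35 0 0 -30 0;0.35 0 0 -75 0;0.2 0 0 -120 0;0 0 0 -160 0")

```text
t: 10.25
tool_pos: [0.5495, 0.1158, 0.1987]
orientation: [2.261, 2.179, 0.002]
force: [0.9, -0.1, 0.1]
opening: 0.0722
gripper_force: 0.0
```

Run:
```python
from h import *
go((.579,-.154,.15),83);print(tool()[0]["opening"])
im2=robot.read_camera("scene");print(rects("scene",brass(im2),.01,100))
```

```text
t 10.25 inc [-268.5   39.4   48.7] turn deg -85.1 rad -1.486 q6 0.15
0.07217824740186488
[(419, -163, 127, 40, np.float32(169.3), array([284., 268.])), (755, -250, 48, 41, np.float32(111.2), array([414., 258.])), (580, -155, 127, 40, np.float32(172.9), array([340., 247.])), (552, 81, 115, 40, np.float32(89.5), array([303., 179.]))]
```

Call:
arm_command(increments="0 -30 4 0 -0.148;0 -65 9 0 -0.296;0 -105 15 0 -0.444;0 -145 21 0 -0.592;0 -185 28 0 -0.74")

```text
t: 10.8
tool_pos: [0.5705, -0.0716, 0.1961]
orientation: [1.311, 2.854, 0.0]
force: [-0.1, -0.4, 0.7]
opening: 0.0927
gripper_force: 0.0
```

Run:
```python
from h import *
go((.579,-.154,.15),83)
```

```text
t 10.8 inc [-68.  -47.2  46.2] turn deg -42.4 rad -0.739 q6 -0.92
```

Call:
arm_command(increments="0 -14 -10 10 -0.148;0 -28 -19 20 -0.296;0 -42 -28 30 -0.444;0 -55 -38 40 -0.592;0 -68 -47 46 -0.739")

```text
t: 11.3
tool_pos: [0.5782, -0.1531, 0.1489]
orientation: [-0.193, -3.135, -0.0]
force: [0.5, -0.4, 0.4]
opening: 0.0929
gripper_force: 0.0
```

Run:
```python
from h import *
im2=robot.read_camera("scene");print(rects("scene",brass(im2),.01,100))
go((.579,-.154,.026),83)
```

```text
[(419, -162, 127, 40, np.float32(169.2), array([284., 268.])), (755, -250, 49, 41, np.float32(111.2), array([414., 258.])), (580, -155, 126, 39, np.float32(172.5), array([338., 249.])), (551, 52, 56, 40, np.float32(87.9), array([305., 188.]))]
t 11.35 inc [ -1.2   1.5 122.1] turn deg 0.5 rad 0.009 q6 -1.8
```

Call:
arm_command(increments="0 0 0 45 0.01;0 0 0 85 0.01;0 0 0 110 0.01;0 0 0 120 0.01;0 0 0 121 0.01")

```text
t: 11.85
tool_pos: [0.5776, -0.1519, 0.0276]
orientation: [-0.22, -3.132, -0.001]
force: [-0.3, 0.0, 0.3]
opening: 0.0932
gripper_force: 0.0
```

Call:
arm_command(increments="0.7 0 0 0 0;0.7 0 0 0 0;0.7 0 0 0 0;0.7 0 0 0 0;0.7 0 0 0 0")

```text
t: 12.35
tool_pos: [0.5788, -0.1525, 0.0293]
orientation: [0.218, 3.133, -0.0]
force: [-0.6, -0.3, 0.2]
opening: 0.0575
gripper_force: 0.0
```

Call:
arm_command(increments="0.7 0 0 0 0;0.7 0 0 0 0;0.7 0 0 0 0;0.7 0 0 0 0;0.7 0 0 0 0")

```text
t: 12.85
tool_pos: [0.5785, -0.1525, 0.0287]
orientation: [0.218, 3.134, -0.0]
force: [-0.6, -1.3, 2.8]
opening: 0.0414
gripper_force: 40.0
```

Call:
arm_command(increments="0.7 0 0 -30 0;0.7 0 0 -75 0;0.7 0 0 -120 0;0.7 0 0 -150 0.1;0.7 0 0 -150 0.245")

```text
t: 13.35
tool_pos: [0.5815, -0.1533, 0.1851]
orientation: [0.604, 3.073, -0.002]
force: [0.5, -0.6, -1.8]
opening: 0.0413
gripper_force: 40.0
```

Run:
```python
from h import *
print(tool()[0]["opening"]);go((.548,.073,.18),-2.5)
```

```text
0.04129354271106708
t 13.35 inc [116.7 196.8   4.1] turn deg 70.3 rad 1.227 q6 -1.53
```

Call:
arm_command(increments="0.7 12 20 0 0.147;0.7 27 45 0 0.294;0.7 42 70 0 0.441;0.7 56 95 0 0.588;0.7 70 119 0 0.735")

```text
t: 13.85
tool_pos: [0.5575, -0.0146, 0.1782]
orientation: [-1.675, -2.657, 0.0]
force: [-0.3, -0.9, -1.8]
opening: 0.0414
gripper_force: 40.0
```

Run:
```python
from h import *
go((.548,.073,.18),-2.5)
```

```text
t 13.85 inc [83.1 29.2 -1.8] turn deg 28.0 rad 0.489 q6 -0.56
```

Call:
arm_command(increments="0.7 22 8 0 0.147;0.7 45 16 0 0.294;0.7 67 24 0 0.441;0.7 83 29 0 0.489;0.7 83 29 0 0.489")

```text
t: 14.35
tool_pos: [0.5473, 0.0735, 0.1782]
orientation: [-2.26, -2.181, 0.0]
force: [-0.2, 0.3, -1.4]
opening: 0.0412
gripper_force: 40.0
```

Run:
```python
from h import *
print(tool()[0]["opening"]);go((.548,.073,.046),-2.5)
```

```text
0.0412143278588033
t 14.35 inc [ -0.6   0.8 132.2] turn deg 0.5 rad 0.008 q6 0.08
```

Call:
arm_command(increments="0.7 0 0 45 0;0.7 0 0 85 0;0.7 0 0 115 0;0.7 0 0 127 0;0.7 0 0 131 0")

```text
t: 14.85
tool_pos: [0.5468, 0.0709, 0.0461]
orientation: [-2.26, -2.179, 0.004]
force: [-0.6, 0.9, -0.8]
opening: 0.0412
gripper_force: 40.0
```

Call:
arm_command(increments="0.7 0 0 2 0;0.7 0 0 2 0;0.35 0 0 2 0;0.35 0 0 2 0;0.35 0 0 2 0")

```text
t: 15.35
tool_pos: [0.5487, 0.0716, 0.0466]
orientation: [2.261, 2.179, 0.002]
force: [-0.6, -0.9, -0.4]
opening: 0.0586
gripper_force: 0.0
```

Call:
arm_command(increments="0.35 0 0 -10 0;0.35 0 0 -50 0;0.35 0 0 -90 0;0 0 0 -110 0")

```text
t: 15.75
tool_pos: [0.5498, 0.0716, 0.1607]
orientation: [2.259, 2.178, 0.007]
force: [1.0, -0.4, -0.3]
opening: 0.0649
gripper_force: 0.0
```

Run:
```python
from h import *
go((.418,-.162,.15),79.5)
im2=robot.read_camera("scene");print(rects("scene",brass(im2),.01,100))
```

```text
t 15.75 inc [-238.3 -123.2    9.9] turn deg -81.6 rad -1.424 q6 0.07
[(419, -163, 127, 40, np.float32(169.0), array([284., 268.])), (755, -250, 48, 41, np.float32(111.2), array([414., 258.])), (553, 84, 120, 41, np.float32(88.0), array([303., 178.]))]
```

Call:
arm_command(increments="0 -22 -11 -20 -0.142;0 -46 -24 -20 -0.284;0 -70 -37 -20 -0.426;0 -95 -50 -20 -0.568;0 -120 -62 -20 -0.71")

```text
t: 16.3
tool_pos: [0.4808, -0.0469, 0.1758]
orientation: [1.354, 2.834, -0.0]
force: [0.3, -0.4, -0.9]
opening: 0.0927
gripper_force: 0.0
```

Run:
```python
from h import *
go((.418,-.162,.15),79.5)
```

```text
t 16.3 inc [ -50.1 -121.2   25.8] turn deg -40.6 rad -0.708 q6 -0.88
```

Call:
arm_command(increments="0 -10 -24 10 -0.142;0 -20 -48 20 -0.284;0 -30 -72 26 -0.426;0 -40 -97 26 -0.568;0 -50 -121 26 -0.708")

```text
t: 16.8
tool_pos: [0.4172, -0.1613, 0.1495]
orientation: [-0.288, -3.128, -0.0]
force: [0.4, 0.5, -0.0]
opening: 0.0929
gripper_force: 0.0
```

Run:
```python
from h import *
im2=robot.read_camera("scene");print(rects("scene",brass(im2),.01,100))
go((.418,-.162,.028),79.2)
```

```text
[(420, -163, 126, 40, np.float32(169.3), array([284., 271.])), (755, -250, 48, 41, np.float32(111.2), array([414., 258.])), (553, 84, 120, 41, np.float32(88.5), array([303., 179.])), (-2, 1012, 149, 42, np.float32(22.4), array([74., 12.]))]
t 16.85 inc [ -1.8   2.5 121.6] turn deg 1.0 rad 0.017 q6 -1.89
```

Call:
arm_command(increments="0 0 0 45 0.01;0 0 0 85 0.01;0 0 0 110 0.01;0 0 0 120 0.01;0 0 0 121 0.01")

```text
t: 17.35
tool_pos: [0.4172, -0.16, 0.0277]
orientation: [-0.313, -3.124, -0.002]
force: [1.1, 0.2, 1.1]
opening: 0.0928
gripper_force: 0.0
```

Call:
arm_command(increments="0.7 0 0 0 0;0.7 0 0 0 0;0.7 0 0 0 0;0.7 0 0 0 0;0.7 0 0 0 0")

```text
t: 17.85
tool_pos: [0.4185, -0.1608, 0.0292]
orientation: [0.313, 3.125, -0.001]
force: [-0.8, -0.2, 0.1]
opening: 0.0572
gripper_force: 0.0
```

Call:
arm_command(increments="0.7 0 0 0 0;0.7 0 0 0 0;0.7 0 0 0 0;0.7 0 0 0 0;0.7 0 0 0 0")

```text
t: 18.35
tool_pos: [0.4181, -0.1607, 0.0287]
orientation: [0.313, 3.126, -0.0]
force: [-1.3, -0.2, 1.7]
opening: 0.0412
gripper_force: 40.0
```

Call:
arm_command(increments="0.7 0 0 -30 0;0.7 0 0 -75 0;0.7 0 0 -120 0;0.7 0 0 -150 0.1;0.7 0 0 -155 0.245")

```text
t: 18.85
tool_pos: [0.4202, -0.1617, 0.1884]
orientation: [0.698, 3.056, -0.003]
force: [0.3, 0.3, -1.3]
opening: 0.0413
gripper_force: 40.0
```

Run:
```python
from h import *
go((.548,.073,.18),-2.5)
```

```text
t 18.85 inc [-13.2 266.9   8.4] turn deg 66.8 rad 1.166 q6 -1.6
```

Call:
arm_command(increments="0.7 -2 33 0 0.146;0.7 -4 66 0 0.292;0.7 -6 99 0 0.438;0.7 -8 132 0 0.584;0.7 -10 165 0 0.73")

```text
t: 19.35
tool_pos: [0.4983, -0.0146, 0.1832]
orientation: [-1.749, -2.609, 0.0]
force: [0.3, -0.3, -1.3]
opening: 0.0414
gripper_force: 40.0
```

Run:
```python
from h import *
go((.548,.073,.18),-2.5)
```

```text
t 19.35 inc [62.2 79.3  3.2] turn deg 24.8 rad 0.434 q6 -0.52
```

Call:
arm_command(increments="0.7 16 20 0 0.145;0.7 32 40 0 0.29;0.7 48 60 0 0.434;0.7 62 79 0 0.434;0.7 62 79 0 0.434")

```text
t: 19.85
tool_pos: [0.5476, 0.074, 0.183]
orientation: [-2.26, -2.181, -0.0]
force: [-0.5, -0.7, -1.4]
opening: 0.0412
gripper_force: 40.0
```

Run:
```python
from h import *
print(tool()[0]["opening"]);go((.548,.073,.056),-2.5)
im=robot.read_camera("top");im2=robot.read_camera("scene")
cv2.imwrite("pics/p5.png",np.hstack([cv2.resize(im[150:290,220:380],None,fx=2.4,fy=2.4),cv2.resize(im2[70:210,240:400],None,fx=2.4,fy=2.4)]))
```

```text
0.04119538199177693
t 19.85 inc [ -1.1   0.5 127. ] turn deg 0.5 rad 0.008 q6 0.08
```

View pics/p5.png

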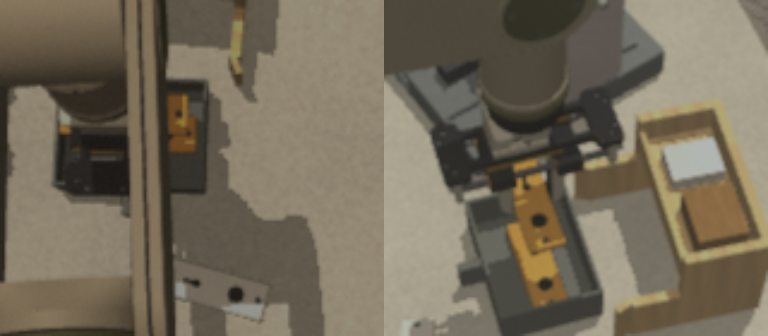

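The third plate is held directly above the other two in the box and in line with them. I lower it and release.

Call:
arm_command(increments="0.7 0 0 45 0;0.7 0 0 85 0;0.7 0 0 110 0;0.7 0 0 122 0;0.7 0 0 126 0")

```text
t: 20.45
tool_pos: [0.5458, 0.0709, 0.0563]
orientation: [-2.263, -2.177, 0.003]
force: [-0.6, -0.1, -0.8]
opening: 0.0414
gripper_force: 40.0
```

Call:
arm_command(increments="0.7 0 0 2 0;0.7 0 0 2 0;0.35 0 0 2 0;0.35 0 0 2 0;0.35 0 0 2 0")

```text
t: 20.95
tool_pos: [0.5478, 0.0718, 0.0566]
orientation: [2.262, 2.178, 0.002]
force: [0.2, 0.2, -1.0]
opening: 0.059
gripper_force: 0.0
```

Call:
arm_command(increments="0.35 0 0 -10 0;0.35 0 0 -50 0;0.35 0 0 -90 0;0 0 0 -110 0")

```text
t: 21.35
tool_pos: [0.5489, 0.0718, 0.1707]
orientation: [2.26, 2.176, 0.007]
force: [1.0, 0.2, 0.4]
opening: 0.0648
gripper_force: 0.0
```

```bash
cat >> h.py <<'E'
def dark(im,u0,u1,v0,v1,th=85):
    m=np.zeros(im.shape[:2],np.uint8);m[v0:v1,u0:u1]=(cv2.cvtColor(im[v0:v1,u0:u1],cv2.COLOR_BGR2GRAY)<th)*255
    return cv2.morphologyEx(m,cv2.MORPH_OPEN,np.ones((5,5)))
E
python3 - <<'E'
from h import *
im=robot.read_camera("top");im2=robot.read_camera("scene")
cv2.imwrite("pics/t5.png",im);cv2.imwrite("pics/s5.png",im2)
print(rects("scene",brass(im2),.03,100))
print("lid",rects("top",dark(im,400,540,140,290),.011,300),rects("scene",dark(im2,290,430,300,400,90),.011,300))
print("bar",rects("top",dark(im,400,540,140,290,30),.033,20),rects("scene",dark(im2,290,430,300,400,35),.033,20))
go((.511,-.441,.15),84)
E
```

```text
[(749, -256, 47, 40, np.float32(111.2), array([414., 258.])), (550, 76, 125, 41, np.float32(87.8), array([303., 177.]))]
lid [(538, -472, 168, 122, np.float32(173.5), array([474., 207.]))] []
bar [] []
t 21.45 inc [-514.   -19.6   20.5] turn deg -86.2 rad -1.504 q6 0.08
```

Call:
arm_command(increments="0 -40 0 0 0.145;0 -85 -1 0 0.29;0 -130 -2 0 0.435;0 -175 -3 0 0.58;0 -220 -4 0 0.725")

```text
t: 21.95
tool_pos: [0.5337, -0.1494, 0.1646]
orientation: [-2.891, -1.226, 0.002]
force: [0.8, -0.1, -0.4]
opening: 0.0928
gripper_force: 0.0
```

Run:
```python
from h import *
go((.538,-.472,.15),83.5)
```

```text
t 21.95 inc [-228.9  227.4   14.4] turn deg 52.5 rad 0.916 q6 0.4
```

Call:
arm_command(increments="0 -32 32 0 0.145;0 -64 64 0 0.29;0 -96 96 0 0.435;0 -128 128 0 0.58;0 -160 160 0 0.725")

```text
t: 22.45
tool_pos: [0.539, -0.3756, 0.1642]
orientation: [-3.138, -0.12, 0.002]
force: [0.4, 0.9, 0.5]
opening: 0.0926
gripper_force: 0.0
```

Run:
```python
from h import *
go((.538,-.472,.12),83.5)
im=robot.read_camera("top");
print("lid",rects("top",dark(im,400,540,140,290),.011,300))
```

```text
t 22.45 inc [-8.3 96.1 44.1] turn deg 10.9 rad 0.19 q6 0.81
lid [(536, -546, 232, 179, np.float32(141.9), array([500., 208.])), (554, -367, 462, 107, np.float32(148.3), array([440., 207.]))]
```

Call:
arm_command(increments="0 -3 35 10 0.1;0 -6 70 30 0.19;0 -8 96 45 0.19;0 -8 96 45 0.19")

```text
t: 22.9
tool_pos: [0.5368, -0.4719, 0.1153]
orientation: [-3.133, 0.173, 0.008]
force: [0.1, 0.6, -0.6]
opening: 0.0928
gripper_force: 0.0
```

Run:
```python
from h import *
go((.538,-.472,.041),83.5)
im=robot.read_camera("top");im2=robot.read_camera("scene")
cv2.imwrite("pics/p6.png",np.hstack([cv2.resize(im[130:290,400:560],None,fx=2.4,fy=2.4),cv2.resize(im2[240:400,290:450],None,fx=2.4,fy=2.4)]))
print(pix("scene",[[.538,-.472,.033]]),pix("top",[[.538,-.472,.033]]))
```

```text
t 22.9 inc [ 1.6  0.2 74.2] turn deg 0.2 rad 0.003 q6 0.89
[[370.9594672  365.98301149]] [[477.24219531 205.12523765]]
```

View pics/p6.png

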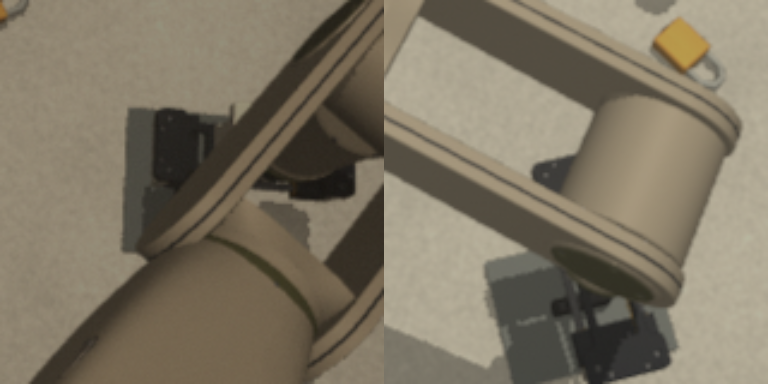

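The bar's left end shows at about (555,307) between the fingers, matching the predicted centre at (578,302). I descend and grip.

Call:
arm_command(increments="0 1 0 40 0;0 1 0 65 0;0 1 0 73 0;0.9 1 0 74 0;0.9 1 0 74 0", grip_force=40)

```text
t: 23.5
tool_pos: [0.5418, -0.4707, 0.0486]
orientation: [3.136, -0.167, 0.003]
force: [0.3, -0.4, 1.0]
opening: 0.0814
gripper_force: 0.0
```

Call:
arm_command(increments="0.95 0 0 0 0;0.95 0 0 0 0;0.95 0 0 0 0;0.95 0 0 0 0;0.95 0 0 0 0")

```text
t: 24.0
tool_pos: [0.5408, -0.4707, 0.0468]
orientation: [3.137, -0.168, 0.0]
force: [0.3, 0.4, -0.9]
opening: 0.0412
gripper_force: 0.0
```

Call:
arm_command(increments="0.95 0 0 0 0;0.95 0 0 0 0;0.95 0 0 0 0;0.95 0 0 0 0;0.95 0 0 0 0")

```text
t: 24.5
tool_pos: [0.5407, -0.4707, 0.0466]
orientation: [3.137, -0.168, -0.0]
force: [0.7, -0.4, -0.5]
opening: 0.0135
gripper_force: 40.0
```

Call:
arm_command(increments="0.78 0 0 0 0;0.78 0 0 0 0;0.95 0 0 5 0;0.95 0 0 5 0;0.95 0 0 5 0")

```text
t: 25.0
tool_pos: [0.5406, -0.4705, 0.0412]
orientation: [-3.137, 0.168, 0.001]
force: [1.0, 0.3, -0.8]
opening: 0.0134
gripper_force: 40.0
```

Call:
arm_command(increments="0.95 0 0 0 0;0.95 0 0 -10 0;0.95 0 0 -40 0;0.95 0 0 -80 0;0.95 0 0 -125 0")

```text
t: 25.5
tool_pos: [0.5399, -0.4698, 0.1669]
orientation: [-3.135, 0.168, 0.004]
force: [-0.1, -0.5, -1.3]
opening: 0.0135
gripper_force: 40.0
```

Run:
```python
from h import *
print(tool()[0]["opening"],tool()[0]["force"]);go((.546,.072,.18),-2.5)
im=robot.read_camera("top")
cv2.imwrite("pics/t7.png",im)
```

```text
0.013478496418392953 [-0.12055063 -0.4683992  -1.31588325]
t 25.5 inc [ -51.9 -539.3  -12. ] turn deg 86.4 rad 1.507 q6 0.89
```

Call:
arm_command(increments="0.95 -3 -35 -5 -0.14;0.95 -8 -75 -12 -0.28;0.95 -13 -120 -15 -0.42;0.95 -18 -165 -15 -0.56;0.95 -22 -210 -15 -0.7")

```text
t: 26.05
tool_pos: [0.5412, -0.2579, 0.1825]
orientation: [3.001, 0.925, 0.001]
force: [1.6, 0.1, -1.5]
opening: 0.0137
gripper_force: 40.0
```

Run:
```python
from h import *
go((.546,.072,.18),-2.5)
```

```text
t 26.05 inc [ 189.8 -269.9    2.4] turn deg -53.2 rad -0.929 q6 0.44
```

Call:
arm_command(increments="0.95 27 -38 0 -0.14;0.95 54 -77 0 -0.28;0.95 81 -115 0 -0.42;0.95 108 -154 0 -0.56;0.95 135 -192 0 -0.7")

```text
t: 26.55
tool_pos: [0.5458, -0.0229, 0.1825]
orientation: [2.502, 1.899, 0.001]
force: [0.2, -0.5, -1.9]
opening: 0.0136
gripper_force: 40.0
```

Run:
```python
from h import *
go((.546,.072,.18),-2.5)
im=robot.read_camera("top");im2=robot.read_camera("scene")
cv2.imwrite("pics/t8.png",im)
cv2.imwrite("pics/p8.png",np.hstack([cv2.resize(im[130:290,220:380],None,fx=2.4,fy=2.4),cv2.resize(im2[100:260,240:400],None,fx=2.4,fy=2.4)]))
```

```text
t 26.55 inc [ 91.5 -25.4   2.5] turn deg -13.1 rad -0.229 q6 0.14
```

View pics/p8.png

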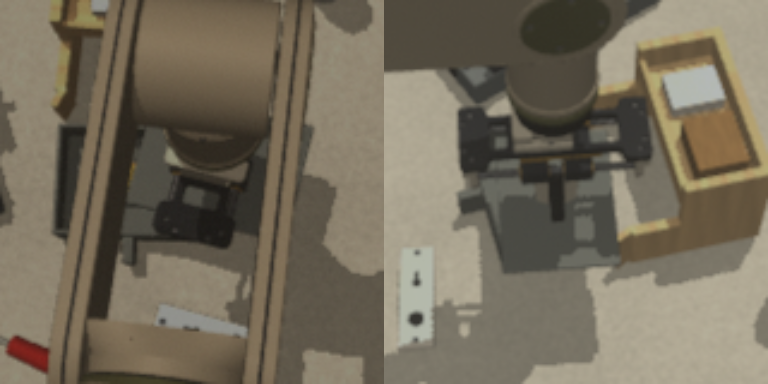

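The lid is held level and its long side is nearly aligned with the box. Before lowering I refine the box pose from the clean edges in the first images.

```bash
cat > edge.py <<'E'
from h import *
from scipy.ndimage import map_coordinates,gaussian_filter
def edge(n,im,A,B,z,nrm,span=14,bright_out=True):
    """refine straight edge A->B (m, xy) along world normal nrm by strongest gradient; returns points"""
    g=gaussian_filter(cv2.cvtColor(im,cv2.COLOR_BGR2GRAY).astype(float),.7)
    t=np.linspace(0,1,40);s=np.arange(-span,span+.1,.5)/1000;out=[]
    for a in t:
        P=np.array(A)*(1-a)+np.array(B)*a
        W=np.c_[P+s[:,None]*np.array(nrm),np.full(len(s),z)]
        uv=pix(n,W);d=np.gradient(map_coordinates(g,[uv[:,1],uv[:,0]],order=1))
        if not bright_out:d=-d
        i=d.argmax()
        if d[i]>1: out.append(P+s[i]*np.array(nrm))
    return np.array(out)
def fit(p):
    p=np.array(p)
    for _ in range(4):
        c=p.mean(0);_,_,v=np.linalg.svd(p-c);r=(p-c)@v[1];p=p[abs(r)<max(1.5*r.std(),4e-4)]
    return p.mean(0),v[0],len(p)
E
python3 - <<'E'
from edge import *
c0=np.array([.5455,.0725]);y=-2.5
Rm=R.from_euler("z",y,degrees=True).as_matrix()[:2,:2]
P=lambda a,b:c0+Rm@np.array([a,b])/1000
for n in("top","scene"):
    im=cv2.imread(f"pics/{n}0.png")
    m1,v1,k1=fit(edge(n,im,P(62,-60),P(62,55),.056,Rm[:,0])); m2,v2,k2=fit(edge(n,im,P(-45,84),P(40,84),.056,Rm[:,1]))
    m3,v3,k3=fit(edge(n,im,P(-62,-70),P(-62,-20),.0,-Rm[:,0])); m4,v4,k4=fit(edge(n,im,P(-45,-84),P(40,-84),.0,-Rm[:,1]))
    ang=lambda v,o:(np.degrees(np.arctan2(v[1],v[0]))-o+90)%180-90
    loc=lambda m:(Rm.T@(m-c0)*1000).round(1)
    print(n,"back",loc(m1),ang(v1,90).round(2),k1,"left",loc(m2),ang(v2,0).round(2),k2,"front",loc(m3),ang(v3,90).round(2),k3,"right",loc(m4),ang(v4,0).round(2),k4)
im=cv2.imread("pics/t5.png")
print("lid fit at pickup");
E
```

```text
top back [62.  -9.7] -2.91 20 left [-6.2 86.2] -2.07 26 front [-68.2 -48.3] -29.12 26 right [  2.5 -92.8] -3.08 23
scene back [ 62.8 -15.1] -2.58 23 left [ 5.9 88.4] -2.78 21 front [-67.4 -43.6] 20.03 23 right [ -3.5 -77. ] -2.1 24
lid fit at pickup
```

Run:
```python
from h import *
go((.546,.077,.13),-2.6)
```

```text
t 26.65 inc [ 92.9 -25.5  52.6] turn deg -12.8 rad -0.223 q6 0.14
```

Call:
arm_command(increments="0.95 35 -10 0 -0.12;0.95 75 -20 15 -0.223;0.95 93 -26 35 -0.223;0.95 93 -26 52 -0.223;0.95 93 -26 52 -0.223")

```text
t: 27.15
tool_pos: [0.5447, 0.0719, 0.1272]
orientation: [-2.279, -2.158, 0.006]
force: [-0.9, -1.0, -1.8]
opening: 0.0136
gripper_force: 40.0
```

Run:
```python
from edge import *
go((.546,.077,.092),-2.6);print(tool()[0]["tool_pos"],tool()[0]["opening"])
```

```text
t 27.15 inc [ 5.2  1.2 35.2] turn deg -0.5 rad -0.009 q6 0.09
[0.54465845 0.07188077 0.12724568] 0.013575082492086494
```

Call:
arm_command(increments="0.95 0 0 10 0;0.95 0 0 15 0;0.95 0 0 15 0;0.95 0 0 15 0")

```text
t: 27.55
tool_pos: [0.5469, 0.0713, 0.1151]
orientation: [2.282, 2.158, 0.001]
force: [-1.0, -0.0, -1.2]
opening: 0.0137
gripper_force: 40.0
```

Run:
```python
from edge import *
go((.546,.077,.092),-2.6)
im=robot.read_camera("top");im2=robot.read_camera("scene")
cv2.imwrite("pics/p9.png",np.hstack([cv2.resize(im[170:245,225:325],None,fx=4,fy=4,interpolation=2),cv2.resize(im2[130:225,260:360],None,fx=4,fy=4,interpolation=2)[:300]]))
```

```text
t 27.55 inc [ 5.7 -1.2 23.1] turn deg -0.6 rad -0.01 q6 0.09
```

View pics/p9.png

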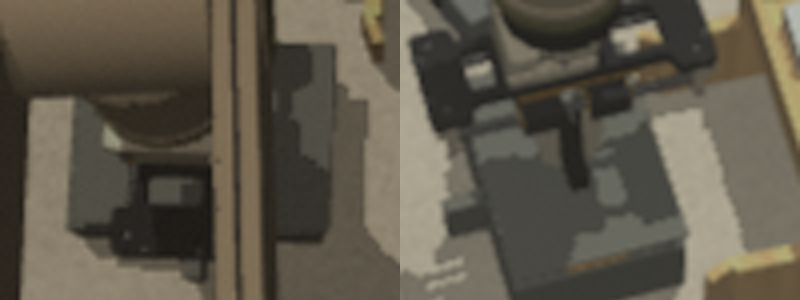

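The top crop shows lid corners at about (68,232), (330,240) and (335,46). A dull brass strip is still visible at (600,266) in the scene crop. I compare the lid centre with the box.

Run:
```python
from edge import *
f=lambda *p:[(225+(x+.5)/4-.5,170+(y+.5)/4-.5) for x,y in p]
a=w("top",f((68,232),(330,240),(335,46)),.085)*1000;print(a.round(1),((a[0]+a[2])/2).round(1))
g=[(260+(x-400+.5)/4-.5,130+(y+.5)/4-.5) for x,y in((518,293),(686,236))]
print((w("scene",g,.079)*1000).round(1))
# predicted pixels of lid corners with centre at (tcp - 2.5 in y)
```

```text
[[483.2 157.2  85. ]
 [474.9 -11.6  85. ]
 [602.4 -16.8  85. ]] [542.8  70.2  85. ]
[[483.2 -16.3  79. ]
 [604.5 -12.7  79. ]]
```

Call:
arm_command(increments="0.95 5 1 0 -0.005;0.95 5 1 8 -0.005;0.95 5 1 14 -0.005;0.95 5 1 17 -0.005;0.95 5 1 19 -0.005")

```text
t: 28.15
tool_pos: [0.5473, 0.0766, 0.0947]
orientation: [-2.276, -2.165, 0.002]
force: [0.3, 0.7, -0.7]
opening: 0.0138
gripper_force: 40.0
```

Call:
arm_command(increments="0.95 0 0 1 0;0.95 0 0 2 0;0.95 0 0 3 0;0.95 0 0 4 0;0.95 0 0 4 0")

```text
t: 28.65
tool_pos: [0.5478, 0.0766, 0.0916]
orientation: [-2.276, -2.165, 0.0]
force: [1.1, 0.5, -1.5]
opening: 0.0138
gripper_force: 40.0
```

Call:
arm_command(increments="0.95 0 0 1 0;0.95 0 0 2 0;0.95 0 0 2 0;0.95 0 0 2 0")

```text
t: 29.05
tool_pos: [0.548, 0.0767, 0.091]
orientation: [2.276, 2.165, 0.0]
force: [-6.5, -0.7, 10.4]
opening: 0.0136
gripper_force: 40.0
```

Call:
arm_command(increments="0.95 0 0 -1 0;0.6 0 0 -1 0;0.6 0 0 -1 0;0.6 0 0 -1 0;0.6 0 0 -1 0")

```text
t: 29.55
tool_pos: [0.5478, 0.0767, 0.0905]
orientation: [-2.276, -2.165, 0.0]
force: [0.4, 0.5, 0.2]
opening: 0.0363
gripper_force: 0.0
```

Call:
arm_command(increments="0.6 0 0 -20 0;0.6 0 0 -60 0;0.5 -10 -40 -90 0;0.5 -20 -85 -100 0;0.5 -40 -130 -100 0")

```text
t: 30.05
tool_pos: [0.4161, 0.0435, 0.1929]
orientation: [2.273, 2.165, 0.005]
force: [-0.6, -1.0, 1.1]
opening: 0.0462
gripper_force: 0.0
```

Run:
```python
from edge import *
im=robot.read_camera("top");im2=robot.read_camera("scene")
cv2.imwrite("pics/t10.png",im);cv2.imwrite("pics/s10.png",im2)
cv2.imwrite("pics/p10.png",np.hstack([cv2.resize(im[165:255,220:320],None,fx=4,fy=4,interpolation=2),cv2.resize(im2[130:220,250:350],None,fx=4,fy=4,interpolation=2)]))
s=tool()[0];print(s["tool_pos"],s["opening"],s["force"])
```

```text
[0.41077787 0.04236275 0.18941349] 0.04660772078597403 [1.45051351 0.6282814  0.25765646]
```

View pics/p10.png

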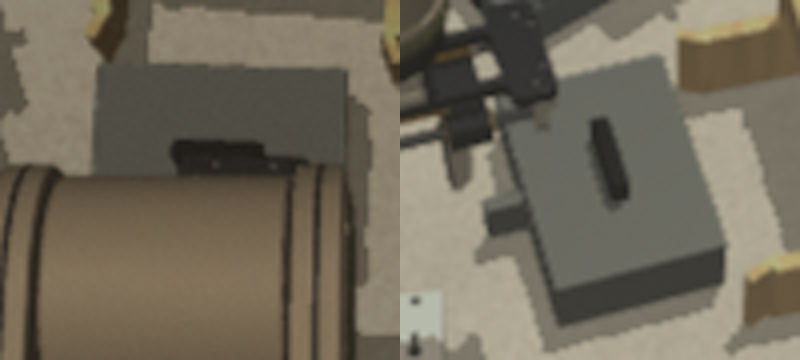

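The lid sits flat and level on the box, with its bar at about (608,158) in the scene crop. The fin is at about (487-530, 205-235). I measure the lid and fin, and refine the rack pose.

Run:
```python
from edge import *
im2=cv2.imread("pics/s10.png");im=cv2.imread("pics/t10.png")
c0=np.array([.546,.0745])
def mk(c,y):
    Rm=R.from_euler("z",y,degrees=True).as_matrix()[:2,:2];return Rm,lambda a,b:c+Rm@np.array([a,b])/1000
Rm,P=mk(c0,-2.6);ang=lambda v,o:((np.degrees(np.arctan2(v[1],v[0]))-o+90)%180-90).round(2)
loc=lambda m:(Rm.T@(m-c0)*1000).round(1)
for n,i,nm,A,B,N,o in(("top",im,"back",P(62,-65),P(62,65),Rm[:,0],90),("scene",im2,"back",P(62,-65),P(62,65),Rm[:,0],90),("top",im,"left",P(10,84),P(55,84),Rm[:,1],0),("scene",im2,"right(lid/wall)",P(-50,-84),P(50,-84),None,0),("scene",im2,"front",P(-62,-70),P(-62,-15),-Rm[:,0],90)):
    if N is None: p=edge(n,i,A,B,.061,-Rm[:,1],bright_out=False,span=10)
    else: p=edge(n,i,A,B,.061,N,span=10)
    m,v,k=fit(p);print(n,nm,loc(m),ang(v,o),k)
print("fin end",w("scene",[(250+87/4,130+212/4)],.05)*1000, "box centre pred fin end",P(-92,0))
r0=np.array([.7126,.046]);Rm,P=mk(r0,-6.1);loc=lambda m:(Rm.T@(m-r0)*1000).round(1)
for n in("top","scene"):
    i=cv2.imread(f"pics/{n}0.png")
    for nm,A,B,N,o in(("L",P(-10,101),P(60,101),Rm[:,1],0),("R",P(-10,-101),P(60,-101),-Rm[:,1],0),("B",P(77,-80),P(77,80),Rm[:,0],90)):
        for s in(True,False):
            p=edge(n,i,A,B,.145,N,span=12,bright_out=s)
            if len(p)>8: m,v,k=fit(p);print(n,nm,s,loc(m),ang(v,o),k)
go((.463,.078,.12),87.4)
```

```text
top back [63.8  0.3] -3.35 17
scene back [ 65.5 -15.4] -3.0 18
top left [35.8 85.9] -1.93 26
scene right(lid/wall) [  5.4 -81.7] -2.6 30
scene front [-64.5 -50.4] -3.78 21
fin end [[459.45244029  75.05259811  50.        ]] box centre pred fin end [0.45409471 0.07867339]
top L True [24.3 94.8] -6.07 25
top L False [19. 89.] -6.1 20
top R True [ 21.3 -96.8] -29.1 20
top R False [  23.2 -100.8] -5.42 23
top B True [70.  -2.2] -6.02 35
scene L True [27.9 95.8] -6.58 23
scene R True [ 27.7 -89. ] -6.1 37
scene R False [  29.8 -100. ] -5.7 20
scene B True [71.2 -6.6] -6.12 30
scene B False [ 65.  -17.8] -6.1 12
t 30.15 inc [38.3 50.5 69.3] turn deg 89.7 rad 1.566 q6 0.03
```

Call:
arm_command(increments="0.5 0 0 0 0.145;0.5 0 0 0 0.29;0.5 0 0 0 0.435;0.5 0 0 0 0.58;0.5 0 0 0 0.725")

```text
t: 30.65
tool_pos: [0.4164, 0.0433, 0.1907]
orientation: [2.9, 1.209, 0.001]
force: [-0.9, 0.7, -0.3]
opening: 0.0462
gripper_force: 0.0
```

Call:
arm_command(increments="0.5 0 0 0 0.145;0.5 0 0 0 0.29;0.5 0 0 0 0.435;0.5 0 0 0 0.58;0.5 0 0 0 0.725")

```text
t: 31.15
tool_pos: [0.4164, 0.0433, 0.1906]
orientation: [-3.14, -0.102, -0.0]
force: [0.3, 1.0, -0.2]
opening: 0.0467
gripper_force: 0.0
```

Run:
```python
from h import *
go((.463,.078,.12),87.2)
```

```text
t 31.15 inc [ 48.8 -31.6  70.7] turn deg 6.5 rad 0.114 q6 1.49
```

Call:
arm_command(increments="0.5 25 -16 30 0.114;0.5 49 -32 70 0.114;0.5 49 -32 70 0.114;0.5 49 -32 70 0.114")

```text
t: 31.55
tool_pos: [0.4616, 0.0787, 0.1192]
orientation: [3.14, -0.066, -0.007]
force: [0.1, -0.5, 1.2]
opening: 0.0466
gripper_force: 0.0
```

Run:
```python
from h import *
go((.463,.078,.040),87.2)
im2=robot.read_camera("scene")
cv2.imwrite("pics/p11.png",cv2.resize(im2[120:230,230:350],None,fx=4,fy=4,interpolation=2))
```

```text
t 31.55 inc [ 1.8  0.6 79.2] turn deg 0.4 rad 0.007 q6 1.67
```

View pics/p11.png

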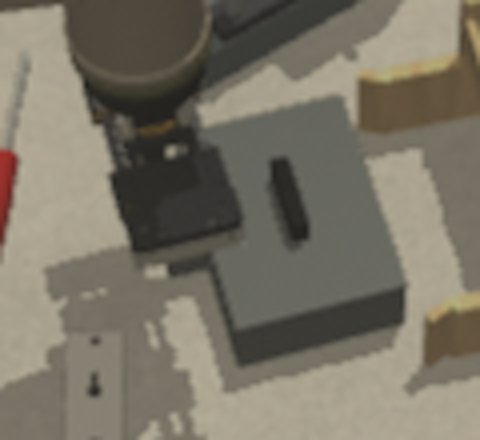

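The gripper is over the fin at about (190,265), with the box beside it undisturbed. I lower onto the fin and grip it.

Call:
arm_command(increments="0.5 1 0 30 0;0.5 1 0 55 0;0.5 1 0 70 0;0.5 1 0 79 0;0.5 1 0 79 0", grip_force=50)

```text
t: 32.1
tool_pos: [0.4641, 0.0782, 0.0427]
orientation: [-3.141, 0.068, -0.003]
force: [-0.6, -0.4, 0.3]
opening: 0.0467
gripper_force: 0.0
```

Call:
arm_command(increments="0.95 0 0 0 0;0.95 0 0 0 0;0.95 0 0 0 0;0.95 0 0 0 0;0.95 0 0 0 0")

```text
t: 32.6
tool_pos: [0.4641, 0.0791, 0.0422]
orientation: [-3.14, 0.068, -0.001]
force: [-1.4, 2.1, 4.5]
opening: 0.0113
gripper_force: 50.1
```

Call:
arm_command(increments="0.95 0 0 0 0;0.95 0 0 0 0")

```text
t: 32.8
tool_pos: [0.4641, 0.0791, 0.0422]
orientation: [-3.14, 0.067, -0.001]
force: [-1.6, 5.0, 5.4]
opening: 0.0117
gripper_force: 50.0
```

Call:
arm_command(increments="0.95 1 2 0 0.015;0.95 1 4 0 0.03;0.95 2 6 0 0.045;0.95 3 9 0 0.063;0.95 3 9 0 0.063")

```text
t: 33.3
tool_pos: [0.4669, 0.0698, 0.0422]
orientation: [-3.137, 0.167, -0.002]
force: [0.6, 5.3, 5.5]
opening: 0.0116
gripper_force: 50.0
```

Run:
```python
from edge import *
s=tool()[0];print(s["force"],s["opening"],s["wrist_torque"]);go((.4674,.0697,.042),83.9);go((.6324,.0521,.042),83.9)
for n in("top","scene"):
    im=robot.read_camera(n);cv2.imwrite(f"pics/{n}12.png",im)
    c0=np.array([.549,.0605]);Rm=R.from_euler("z",-6.1,degrees=True).as_matrix()[:2,:2];P=lambda a,b:c0+Rm@np.array([a,b])/1000
    for nm,A,B,N in(("back",P(62,-60),P(62,60),Rm[:,0]),("left",P(0,84),P(55,84),Rm[:,1]),("right",P(-50,-84),P(50,-84),-Rm[:,1])):
        m,v,k=fit(edge(n,im,A,B,.061,N,span=12,bright_out=nm!="right"));print(n,nm,(Rm.T@(m-c0)*1000).round(1),np.degrees(np.arctan2(v[1],v[0])).round(1),k)
```

```text
[0.57221961 5.29111327 5.45238253] 0.011587827866372543 [0.71635091 0.17069008 0.34418846]
t 33.3 inc [0.5 0.  0.2] turn deg 0.0 rad 0.0 q6 1.72
t 33.3 inc [166.5   0.    0.4] turn deg 0.0 rad 0.0 q6 1.72
top back [63.4  0.8] 84.4 21
top left [35.3 85.3] -3.2 19
top right [-47.4 -84. ] 0.0 1
scene back [65.2 -3.6] 84.0 24
scene left [26.5 84.3] -5.3 22
scene right [  0.8 -83.3] -5.5 23
```

Call:
arm_command(increments="0.95 10 0 0 0;0.95 22 0 0 0;0.95 35 0 0 0;0.95 48 0 0 0;0.95 60 0 0 0")

```text
t: 33.9
tool_pos: [0.5238, 0.0632, 0.042]
orientation: [3.137, -0.166, -0.01]
force: [-20.6, 2.0, 25.0]
opening: 0.0115
gripper_force: 50.0
```

Call:
arm_command(increments="0.95 12 0 0 0;0.95 25 0 0 0;0.95 38 0 0 0;0.95 50 0 0 0;0.95 60 0 0 0")

```text
t: 34.4
tool_pos: [0.5837, 0.0568, 0.042]
orientation: [3.137, -0.166, -0.009]
force: [-18.7, 1.2, 21.0]
opening: 0.0121
gripper_force: 50.0
```

Call:
arm_command(increments="0.95 10 0 0 0;0.95 20 0 0 0;0.95 27 0 0 0;0.95 34 0 0 0;0.95 38 0 0 0")

```text
t: 34.9
tool_pos: [0.6215, 0.0527, 0.042]
orientation: [3.137, -0.166, -0.008]
force: [-17.4, 2.2, 19.4]
opening: 0.012
gripper_force: 50.0
```

Call:
arm_command(increments="0.95 2 0 0 0;0.95 4 0 0 0;0.95 6 0 0 0;0.95 7 0 0 0;0.95 8 0 0 0")

```text
t: 35.4
tool_pos: [0.629, 0.052, 0.042]
orientation: [3.137, -0.166, -0.009]
force: [-16.3, 1.9, 18.4]
opening: 0.0115
gripper_force: 50.0
```

Call:
arm_command(increments="0.95 1 0 0 0;0.95 2 0 0 0;0.95 3 0 0 0;0.95 4 0 0 0")

```text
t: 35.8
tool_pos: [0.633, 0.0515, 0.042]
orientation: [3.137, -0.166, -0.008]
force: [-16.0, 2.8, 17.7]
opening: 0.0117
gripper_force: 50.0
```

Call:
arm_command(increments="0.95 1 0 0 0;0.95 2 0 0 0;0.95 3 0 0 0")

```text
t: 36.1
tool_pos: [0.636, 0.0512, 0.042]
orientation: [3.137, -0.166, -0.008]
force: [-15.8, 2.0, 17.3]
opening: 0.0121
gripper_force: 50.0
```

Run:
```python
from edge import *
s=tool()[0];print(s["force"],s["tool_pos"],s["wrist_torque"])
```

```text
[-15.84516456   1.9919042   17.29032373] [0.63595087 0.05123232 0.04198602] [0.41516567 2.4652512  0.01914272]
```

Call:
arm_command(increments="0.95 1 0 0 0;0.95 2 0 0 0;0.95 2 0 0 0;0.95 3 0 0 0;0.95 3 0 0 0")

```text
t: 36.6
tool_pos: [0.6385, 0.051, 0.042]
orientation: [3.137, -0.166, -0.01]
force: [-18.5, 1.9, 19.0]
opening: 0.0114
gripper_force: 50.0
```

Run:
```python
from edge import *
s=tool()[0];print(s["force"],s["tool_pos"],s["wrist_torque"])
im=robot.read_camera("scene");cv2.imwrite("pics/s13.png",im)
r0=np.array([.709,.0439]);Rm=R.from_euler("z",-6.1,degrees=True).as_matrix()[:2,:2];P=lambda a,b:r0+Rm@np.array([a,b])/1000
# front edge of lid (z .061) expected at rack x -56 when home ; right part y -78..-45
for z,sp in((.061,14),):
    p=edge("scene",im,P(-56,-75),P(-56,-40),z,-Rm[:,0],span=sp);q=(p-r0)@Rm*1000;print(len(p),q[::4].round(1))
g=cv2.cvtColor(im,cv2.COLOR_BGR2GRAY)
for yy in(-70,-60,-50,50,70):
    uv=pix("scene",[np.r_[P(x,yy),.061] for x in range(-86,-24,3)]).round().astype(int);print(yy,[int(g[v,u]) for u,v in uv])
```

```text
[-18.51932197   1.85510358  18.95885813] [0.6385249  0.05096626 0.04197919] [ 0.3934337  2.7377208 -0.0170251]
16 [[-58.  -75. ]
 [-59.5 -71.4]
 [-60.  -67.8]
 [-59.5 -64.2]]
-70 [114, 113, 115, 114, 113, 114, 114, 113, 99, 69, 52, 69, 93, 104, 104, 104, 104, 103, 89, 72, 71]
-60 [88, 86, 86, 86, 86, 89, 86, 86, 86, 86, 86, 85, 86, 86, 88, 86, 86, 84, 82, 83, 84]
-50 [44, 43, 42, 42, 40, 44, 42, 42, 42, 41, 48, 45, 44, 41, 41, 47, 45, 43, 41, 41, 49]
50 [43, 42, 42, 53, 95, 97, 79, 68, 45, 35, 35, 36, 37, 36, 36, 36, 36, 36, 37, 35, 38]
70 [57, 62, 47, 37, 37, 38, 47, 50, 54, 54, 54, 64, 64, 64, 66, 65, 81, 79, 71, 66, 65]
```

Call:
arm_command(increments="0.95 1 0 0 0;0.95 1 0 0 0;0.95 2 0 0 0;0.95 2 0 0 0;0.95 2 0 0 0")

```text
t: 37.15
tool_pos: [0.6389, 0.0509, 0.0419]
orientation: [3.137, -0.166, -0.015]
force: [-27.4, 1.6, 25.2]
opening: 0.0117
gripper_force: 50.0
```

The box has stopped against the back board: the force rises while the position holds. One more nudge, then I release.

Call:
arm_command(increments="0.95 1 0 0 0;0.95 2 0 0 0;0.95 2 0 0 0;0.95 2 0 0 0")

```text
t: 37.55
tool_pos: [0.6397, 0.0508, 0.0416]
orientation: [3.137, -0.165, -0.02]
force: [-32.8, 2.5, 30.9]
opening: 0.0122
gripper_force: 50.0
```

Call:
arm_command(increments="0.95 -3 0 0 0;0.6 -3 0 0 0;0.6 -3 0 0 0;0.6 -3 0 0 0;0.6 -3 0 0 0")

```text
t: 38.05
tool_pos: [0.6422, 0.0505, 0.0413]
orientation: [3.137, -0.167, -0.0]
force: [0.5, -0.5, 0.4]
opening: 0.0357
gripper_force: 0.0
```

Call:
arm_command(increments="0.55 -15 0 0 0;0.55 -45 0 0 0;0.55 -80 0 -20 0;0.55 -120 0 -60 0;0.55 -160 0 -100 0")

```text
t: 38.55
tool_pos: [0.4904, 0.0666, 0.1323]
orientation: [3.137, -0.167, -0.003]
force: [1.2, 0.3, 1.8]
opening: 0.042
gripper_force: 0.0
```

Run:
```python
from edge import *
s=tool()[0];print(s["force"],s["tool_pos"],s["opening"])
im=robot.read_camera("scene");t=robot.read_camera("top");t0=cv2.imread("pics/top0.png");i0=cv2.imread("pics/scene0.png")
r0=np.array([.709,.0439]);Rm=R.from_euler("z",-6.1,degrees=True).as_matrix()[:2,:2];P=lambda a,b:r0+Rm@np.array([a,b])/1000
g=cv2.cvtColor(im,cv2.COLOR_BGR2GRAY);gt=cv2.cvtColor(t,cv2.COLOR_BGR2GRAY)
for n,q in(("scene",g),("top",gt)):
  for yy in(-70,-40,40,70):
    uv=pix(n,[np.r_[P(x,yy),.061] for x in range(-86,-24,3)]).round().astype(int);print(n,yy,[int(q[v,u]) for u,v in uv])
# undisturbed check: image differences in bystander regions
d=cv2.absdiff(im,i0).max(2)>40
for nm,c in(("oil",(415,212)),("padlock",(416,262)),("screwdriver",(230,160)),("white",(253,224)),("green",(211,117)),("spindle",(291,45)),("rack",(375,160))):
    x,y=c;print(nm,d[y-20:y+20,x-20:x+20].mean().round(3))
```

```text
[1.21383215 0.32189094 1.8106012 ] [0.49039452 0.06659369 0.13227178] 0.04200880989470858
scene -70 [163, 163, 164, 142, 113, 115, 115, 113, 99, 70, 55, 74, 97, 104, 104, 105, 104, 105, 91, 73, 73]
scene -40 [114, 114, 116, 115, 113, 113, 113, 114, 110, 86, 54, 57, 86, 105, 104, 104, 104, 104, 99, 73, 72]
scene 40 [153, 161, 162, 145, 146, 155, 151, 125, 101, 76, 53, 53, 71, 101, 102, 102, 103, 102, 89, 72, 72]
scene 70 [83, 84, 83, 83, 84, 85, 85, 85, 84, 83, 76, 60, 82, 102, 102, 102, 102, 89, 72, 72, 72]
top -70 [133, 131, 102, 88, 86, 87, 85, 51, 35, 35, 35, 64, 76, 77, 76, 78, 76, 76, 59, 50, 51]
top -40 [134, 132, 103, 85, 86, 84, 85, 75, 35, 35, 33, 57, 76, 78, 76, 78, 77, 78, 61, 49, 50]
top 40 [94, 92, 85, 81, 75, 76, 81, 59, 38, 34, 32, 34, 61, 78, 78, 78, 78, 76, 62, 50, 50]
top 70 [91, 87, 78, 70, 76, 83, 81, 57, 35, 34, 33, 34, 55, 75, 78, 79, 79, 60, 50, 49, 50]
oil 0.0
padlock 0.0
screwdriver 0.0
white 0.672
green 0.54
spindle 0.184
rack 0.0
```

Run:
```python
from edge import *
r0=np.array([.709,.0439]);Rm=R.from_euler("z",-6.1,degrees=True).as_matrix()[:2,:2];P=lambda a,b:r0+Rm@np.array([a,b])/1000
ang=lambda v:((np.degrees(np.arctan2(v[1],v[0])))%180-90).round(2)
for n in("top","scene"):
    im=robot.read_camera(n);i0=cv2.imread(f"pics/{n}0.png")
    p=edge(n,im,P(-51,-78),P(-51,78),.061,-Rm[:,0],span=10,bright_out=False);m,v,k=fit(p);print(n,"lid front",((m-r0)@Rm*1000).round(1),ang(v),k)
    for z,x,nm in((.145,-22,"roof front top"),):
        for s in(True,False):
            p=edge(n,i0,P(x,-85),P(x,85),z,-Rm[:,0],span=8,bright_out=s);m,v,k=fit(p);print(n,nm,s,((m-r0)@Rm*1000).round(1),ang(v),k)
    # lid bar centre, visible part at z .083 ; lid side edges
    for s,nm,sg in((1,"left",1),(-1,"right",-1)):
        p=edge(n,im,P(-48,84*s),P(-28,84*s),.061,sg*Rm[:,1],span=10,bright_out=s>0);m,v,k=fit(p);print(n,nm,((m-r0)@Rm*1000).round(1),ang(v),k)
```

```text
top lid front [-52.1   0.6] -7.04 23
top roof front top True [-20.  -13.4] 2.21 21
top roof front top False [-21.2   4.1] -6.16 27
top left [-37.1  87.7] 37.33 23
top right [-40.3 -82.2] 81.07 21
scene lid front [-51.1  -6.8] -7.4 19
scene roof front top True [-26.2 -34.6] -5.6 18
scene roof front top False [-18.8  -8.9] -5.97 29edge.py:18: RuntimeWarning: Mean of empty slice.
  c=p.mean(0);_,_,v=np.linalg.svd(p-c);r=(p-c)@v[1];p=p[abs(r)<max(1.5*r.std(),4e-4)]
  ret = ret.dtype.type(ret / rcount)
Traceback (most recent call last):
  File "edge.py", line 18, in fit
    c=p.mean(0);_,_,v=np.linalg.svd(p-c);r=(p-c)@v[1];p=p[abs(r)<max(1.5*r.std(),4e-4)]
                      ~~~~~~~~~~~~~^^^^^
numpy.linalg.LinAlgError: 1-dimensional array given. Array must be at least two-dimensional
```

Call:
arm_command(increments="1 0 0 30 0;1 0 0 70 0;1 0 0 90 0;1 0 0 90 0;1 0 0 90 0")

```text
t: 39.25
tool_pos: [0.4919, 0.0665, 0.0412]
orientation: [3.137, -0.167, -0.005]
force: [0.3, -1.3, 1.1]
opening: 0.0065
gripper_force: 0.0
```

Call:
arm_command(increments="1 15 0 0 0;1 40 0 0 0;1 65 0 0 0;1 88 0 0 0;1 105 0 0 0")

```text
t: 39.75
tool_pos: [0.5999, 0.0552, 0.0444]
orientation: [-3.137, 0.167, -0.006]
force: [-0.5, -0.5, 0.0]
opening: 0.0006
gripper_force: 0.0
```

Call:
arm_command(increments="1 3 0 0 0;1 6 0 0 0;1 9 0 0 0;1 12 0 0 0;1 14 0 0 0")

```text
t: 40.25
tool_pos: [0.6106, 0.0541, 0.0425]
orientation: [3.137, -0.166, -0.0]
force: [-0.6, -0.2, -1.0]
opening: 0.0004
gripper_force: 0.0
```

Call:
arm_command(increments="1 3 0 0 0;1 6 0 0 0;1 8 0 0 0;1 10 0 0 0;1 12 0 0 0")

```text
t: 40.75
tool_pos: [0.6198, 0.0531, 0.0422]
orientation: [3.137, -0.166, -0.011]
force: [-25.0, 1.9, 20.1]
opening: 0.0004
gripper_force: 12.2
```

Call:
arm_command(increments="1 1 0 0 0;1 2 0 0 0;1 3 0 0 0;1 3 0 0 0")

```text
t: 41.15
tool_pos: [0.6199, 0.0531, 0.0422]
orientation: [3.137, -0.166, -0.021]
force: [-33.0, 1.4, 27.7]
opening: 0.0001
gripper_force: 16.8
```

The push with closed fingers meets a dead stop: 33 N with no movement, and the inferred box centre of x ≈ 0.719 matches the home position. I retreat and check the bystanders.

Call:
arm_command(increments="1 -10 0 0 0;1 -40 0 0 0;1 -85 0 -10 0;1 -120 0 -50 0;1 -120 0 -95 0")

```text
t: 41.65
tool_pos: [0.4988, 0.0655, 0.1331]
orientation: [3.136, -0.166, -0.019]
force: [2.1, 0.1, -0.1]
opening: 0.0005
gripper_force: 0.0
```

Call:
arm_command(increments="1 -20 0 -40 0;1 -40 0 -85 0;1 -60 0 -130 0;1 -60 0 -150 0;1 -60 0 -150 0")

```text
t: 42.15
tool_pos: [0.4483, 0.0717, 0.2921]
orientation: [-3.136, 0.166, -0.013]
force: [0.4, -0.2, -0.2]
opening: 0.0003
gripper_force: 0.0
```

Run:
```python
from edge import *
im=robot.read_camera("scene");i0=cv2.imread("pics/scene0.png")
def cen(i,lo,hi,box):
    x0,x1,y0,y1=box;m=cv2.inRange(cv2.cvtColor(i[y0:y1,x0:x1],cv2.COLOR_BGR2HSV),lo,hi);a=cv2.moments(m,True);return (round(a["m00"]),)+(((round(a["m10"]/a["m00"]+x0,1),round(a["m01"]/a["m00"]+y0,1))) if a["m00"] else ())
for nm,lo,hi,b in(("green",(50,100,40),(80,255,255),(150,260,80,150)),("red",(0,150,70),(8,255,255),(200,260,130,200)),("white",(0,0,150),(180,60,255),(235,275,195,255)),("padlock",(10,130,120),(28,255,255),(395,440,240,285)),("oil",(100,80,20),(130,255,255),(395,435,185,240)),("spindle cap",(0,0,0),(180,255,45),(280,302,20,40))):
    print(nm,cen(i0,lo,hi,b),cen(im,lo,hi,b))
s=tool()[0];print(s["t"],s["tool_pos"],s["force"])
```

```text
green (373, 209.8, 116.6) (381, 209.7, 116.6)
red (194, 227.5, 171.3) (196, 227.6, 171.3)
white (2207, 254.5, 224.0) (1231, 262.0, 219.4)
padlock (265, 413.7, 257.9) (263, 413.7, 257.9)
oil (0,) (0,)
spindle cap (122, 291.3, 29.8) (127, 291.3, 29.7)
42.2 [0.44754696 0.07159965 0.28928352] [ 1.00105629 -0.04630021  0.04602574]
```

```bash
python3 -c "
from plant import robot
print(robot.close_job())"
```

```text
the job is handed in; nothing more can be done
None
```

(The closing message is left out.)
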